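Clamp the master leak into the test port

ROBOT

A 7-joint arm with a two-finger parallel gripper is mounted at the origin on a cart in front of the work surface, level with it; the furniture and walls round the work are solid. World frame = base frame: x ahead of the robot, y to its left, z up, the work surface at z = 0. Lengths are in m, angles in rad, forces in N, time in s.
With the tool pointing down it reaches from about 0.4 to 0.85 m from the base axis. Payload 6.9 kg.
Tool frame: the origin (TCP) lies at the very end of the fingers, on their centre line; the grasp point (between the pads) lies 19 mm behind it; z points along the fingers, y is the line along which they close (so a half turn about z gives the same grasp; the last joint's range is limited). The gripper opens to 85 mm and grips with 20 to 120 N. Pads are 22 mm wide; open, the fingers measure 114 mm over their backs; the gripper's body (76 mm by 85 mm) begins 54 mm behind the grasp point. The pads swing forward as they close: fully open they stand 13 mm farther back than shut.
Start: joints at [-1.111, 0.507, -0.238, 1.5, 0.126, 1.149, -0.155], TCP at [0.217, 0.586, 0.231] pointing down, gripper open.
Joint ranges: [-3.08, 3.08], [-0.24, 2.05], [-1.43, 1.35], [0, 2.5], [-1.52, 4.66], [0.17, 1.96], [-2.89, 2.89]. Speed limits (rad/s): [2.39, 2.39, 3.14, 3.14, 3.14, 3.14, 3.14].

INTERFACE

Orientations are given as a unit quaternion [w, x, y, z].
In Python, from station import ctrl gives the robot as it stands. Calls block until the motion is done:
- ctrl.movep(position, orientation): joint-space move of the TCP to a pose.
- ctrl.movel(position, frame=None, max_speed=0.15): straight line of the TCP; frame=None keeps the orientation; max_speed is the mean speed in m/s.
- ctrl.set_joints(angles): joint-space move.
- ctrl.ungrasp() and ctrl.close_gripper(force=None): open the fingers fully, or close them until they stop; force is the grip in N (None keeps the last).
- ctrl.pause(seconds).
- ctrl.ik(position, orientation): joint angles nearest the present ones, or None.
- ctrl.get_state(): the state.
- ctrl.grab_frame(name): name is "side" or "top"; returns the picture (480x640x3 uint8, blue, green, red); there is no depth.
- ctrl.camera_info(name): a dict with "mtx" (3x3 intrinsics, pixels), "R" (3x3) and "t" (3): a world point X has camera coordinates R X + t. Camera axes: x right, y down, z forward; pixel columns grow to the right and rows downward; lengths in m; the calibration is good to about 2 mm. A picture is of the moment at which its call begins. camera_info takes no time and is no camera call.
A pose or a line that the arm cannot do raises ctrl.Unreachable and nothing moves.
- ctrl.close_job(): hands the job in; it is judged then, once.
The state is a dict: "time": time; "qpos": joint angles; "qd": joint speeds; "tau": joint torques, N m; "tcp_pos": TCP position; "eef_rot": TCP orientation; "contact_force": force on the tool from outside, world axes, zero at the start; "wrist_torque": the same for the moment, N m; "width": finger opening in m; "gripper_force": force on a finger pad.
Only numpy, scipy, OpenCV 4.12 (cv2) and the standard library are available. Lean on these libraries where they do the work, as an engineer would, in place of code of your own. Each camera call takes 0.05 s, during which the arm holds its last target. There are 200 camera calls.

TASK

Get the leak tester ready for its check: stand the master leak (the metal cylinder with the narrow capped neck) upright in the round bore of the clamp fixture's port, neck up, then push the clamp's long black handle down until it snaps over centre and stays down by itself, holding the leak pressed fully home on the spring seat. Keep the leak upright the whole time and do not push the grease pot, the dropper bottle or the press pad about.

Things in the scene. Friction and masses are not known exactly. Their poses are not given: they have to be found in the camera images.
- master_leak: The master leak: an upright grey metal cylinder, diameter 40 mm and 47 mm high, with a narrower neck and cap (diameter 24 mm) above it to 61 mm in all; 0.33 kg. It starts standing on the bench. Origin at the centre of its underside, z up along its axis.
- clamp_fixture: Fixed to the bench: aluminium base plate 245 x 90 x 10 mm (x = -117 to +127 mm), square grey port housing at one end, steel toggle clamp at the other. Origin on the bench; x runs from the handle end to the port end, z up. On the line y = 0: handle hinge at x = -80 mm, arm hinge at -15 mm, port axis at +85 mm. The clamp's cheeks and bolts are 48 mm wide, x = -100 to 0, up to 88 mm high.
- port_mouth (a point): Centre of the port's round mouth, 32 mm above the bench, on top of the square housing (66 x 66 mm). Bore diameter 43 mm with a 2 mm chamfer. A spring-loaded seat lies 8 mm below the mouth: the leak set down in the bore rests there, its underside 8 mm below the mouth. Its axes are the fixture's.
- port_seat (a joint): How far the seat is pressed down, m: 0 at rest; it takes 5 N to begin moving and 1 N more per mm, so the leak's own weight does not press it. With the clamp shut on the leak it is pressed about 5 mm (stop at 8 mm), the leak's underside then being about 13 mm below the mouth.
- clamp_handle (a joint): Closing angle of the handle, rad: 0 open (1.08 rad above level, leaning away from the port), 1.08 shut (level, at its stop), about the fixture's y axis through handle_hinge. Starts open and stays; past 0.3 it sinks slowly until the foot meets the leak (0.82). From there push it (about 4 N at the grip) ; it springs back if let go before dead centre (1.0); beyond, it snaps to the stop.
- handle_hinge (a point): The handle's hinge axis, 65 mm above the bench, 80 mm from the fixture's origin towards the handle end. Fixed to the fixture.
- handle_grip (a point): Point on the handle's centre line in the outer part of the black grip, 110 mm from the hinge axis. The grip is a flat bar 22 mm wide and 14 mm thick that runs from 50 to 135 mm from the hinge. It moves with the handle: open, this point is 162 mm above the bench, shut 65 mm.
- grease_pot: Bystander: a low grey-white pot, diameter 48 mm, 32 mm high. Origin at the centre of its underside.
- dropper: Bystander: a small upright dropper bottle with black tip, diameter 30 mm, 100 mm high. Origin at the centre of its underside.
- spare_pad: Bystander: a grey round press pad with a short stem, diameter 30 mm, 18 mm high. Origin at the centre of its underside.
- clamp_arm (a joint): Closing angle of the clamp's arm, rad: 0 open (arm upright, at x = -75 to 0 mm of the fixture, up to 0.19 m above the bench, port clear above), 1.58 shut (level). It turns about an axis 75 mm above the bench; a link from the handle brings it down, so that its rubber foot, 100 mm from the axis, comes down on the leak's cap.

How it is judged:
By the outcome, as a careful person would: the job done as asked, in the order asked, and still so for the second after the job is handed in, with the robot touching nothing.
It also fails if it takes over 53 s, if anything falls off the work surface, if the arm or the gripper's body presses on something with over 40 N, if the wrist force passes 120 N, or if a joint passes its speed limit or range.

## Working session

There is one attempt and no reset: what is moved stays moved. The work goes in short steps, each a Python script; the robot and the scene stay as the last script left them, time stands still between calls to the robot, and variables do not carry over. Pictures are saved under pics/ and viewed, at most 10 in all, crops included, and the job is handed in when it is done.

```bash
mkdir -p pics; ls
python3 - <<'E'
from station import ctrl
import cv2
for n in("side","top"):
    cv2.imwrite(f"pics/{n}0.png",ctrl.grab_frame(n)); c=ctrl.camera_info(n); print(n,c, -c["R"].T@c["t"])
s=ctrl.get_state();print(s["time"],s["eef_rot"],s["tcp_pos"],s["width"])
E
```

```text
pics
station.py
side {'mtx': array([[583.19681272,   0.        , 313.14029543],
       [  0.        , 583.19681272, 242.28715193],
       [  0.        ,   0.        ,   1.        ]]), 'R': array([[ 0.99839208, -0.05434587,  0.01611745],
       [-0.02591464, -0.69047043, -0.72289627],
       [ 0.05041505,  0.72131623, -0.69076857]]), 't': array([-0.50255438,  0.23705873,  0.84529345])} [ 0.46527409 -0.4733536   0.76337092]
top {'mtx': array([[465.73094183,   0.        , 325.22443006],
       [  0.        , 465.73094183, 236.91494327],
       [  0.        ,   0.        ,   1.        ]]), 'R': array([[ 0.01970715, -0.99969866,  0.01463594],
       [-0.99751889, -0.02064952, -0.06730269],
       [ 0.06758464, -0.01327328, -0.99762525]]), 't': array([0.19754831, 0.51183858, 0.96971798])} [0.44113751 0.22092935 0.99897195]
0.1 [-1.12367205e-04  1.75957482e-01  9.84397436e-01 -8.00241338e-04] [0.21645956 0.58583731 0.23051549] 0.0852239182233539
```

View pics/top0.png

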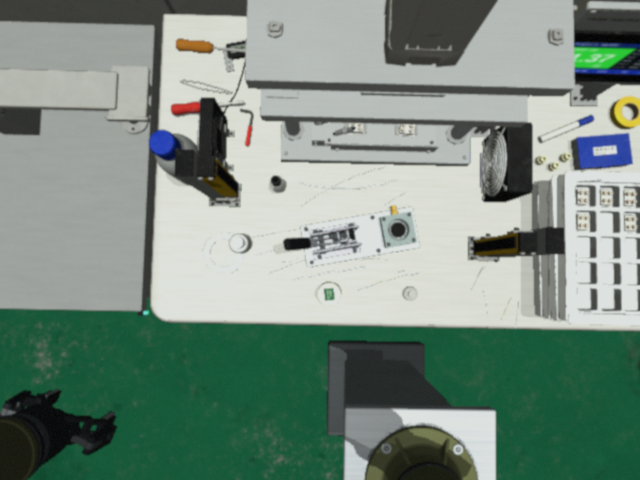

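View pics/side0.png

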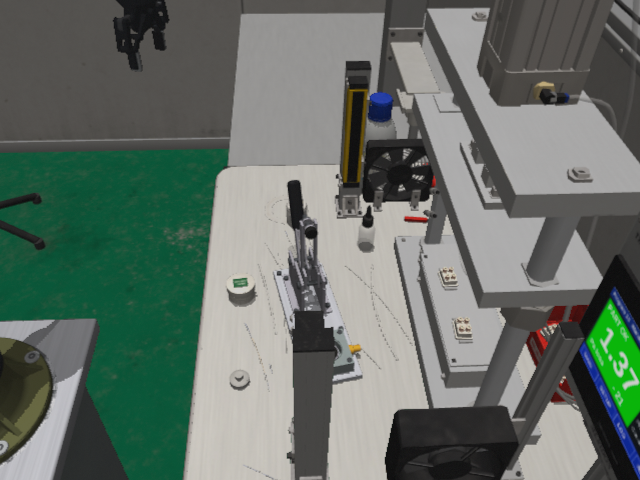

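The top view shows the grease pot (329,293), press pad (410,293), dropper (277,183), port (398,230) and black grip (297,243). A round object at (239,242) is probably the leak. In the side view the handle mostly hides that object, so I'll zoom in.

Run:
```python
import cv2,numpy as np
t=cv2.imread("pics/top0.png");s=cv2.imread("pics/side0.png")
a=cv2.resize(t[160:310,210:440],None,fx=3.4,fy=3.4,interpolation=cv2.INTER_CUBIC)
cv2.imwrite("pics/topc.png",a)
b=cv2.resize(s[170:400,220:400],None,fx=2.6,fy=2.6,interpolation=cv2.INTER_CUBIC)
cv2.imwrite("pics/sidec.png",b)
```

```text
(no output)
```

View pics/topc.png

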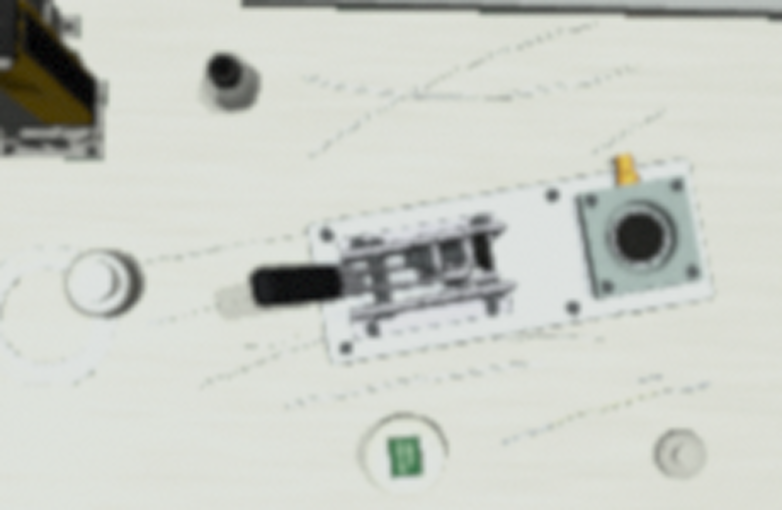

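View pics/sidec.png

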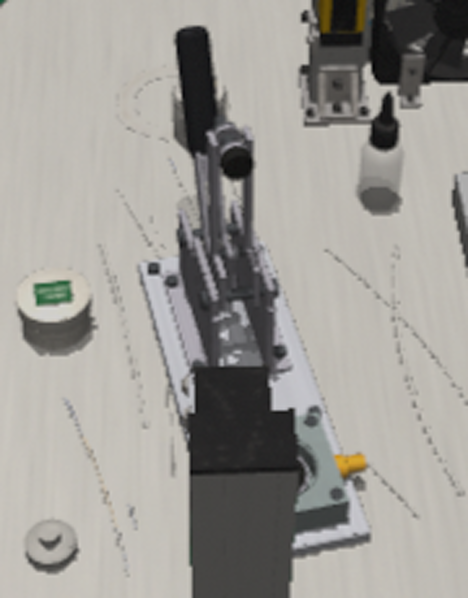

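The leak is the disc at top-view (239,243), with its cap highlight shifted left. It stands beyond the handle end, and the bore is at (398,229). Next I'll segment these and measure.

```bash
cat > h.py <<'E'
import numpy as np,cv2
from station import ctrl
def ray(n,uv,z):
    c=ctrl.camera_info(n);C=-c["R"].T@c["t"]
    d=c["R"].T@np.linalg.inv(c["mtx"])@np.array([uv[0],uv[1],1.])
    return (C+d*(z-C[2])/d[2])
def proj(n,X):
    c=ctrl.camera_info(n);p=c["mtx"]@(c["R"]@np.asarray(X,float)+c["t"]);return p[:2]/p[2]
E
python3 - <<'E'
from h import *
t=cv2.imread("pics/top0.png")
cr=lambda x,y:((x+.5)/3.4-.5+210,(y+.5)/3.4-.5+160)
P=[ray("top",cr(*p),.010)[:2] for p in[(307,226),(333,363),(715,296),(687,160)]]
print("plate",np.round(P,4),[np.round(np.linalg.norm(P[i]-P[(i+1)%4]),4) for i in range(4)])
e=(P[2]+P[3]-P[0]-P[1]);e/=np.linalg.norm(e);mid=sum(P)/4
print("yaw",np.arctan2(e[1],e[0]),"origin",mid-e*.005,"port pred",mid+e*.08)
hsv=cv2.cvtColor(t,cv2.COLOR_BGR2HSV)
g=t.astype(int)
# housing: teal
m=((g[...,1]-g[...,2]>8)&(g[...,1]>120)).astype(np.uint8)
m[:200]=0;m[260:]=0;m[:,:370]=0;m[:,430:]=0
k=max(cv2.findContours(m,cv2.RETR_EXTERNAL,cv2.CHAIN_APPROX_NONE)[0],key=cv2.contourArea)
r=cv2.minAreaRect(k);q=[ray("top",p,.032)[:2] for p in cv2.boxPoints(r)]
print("housing",np.mean(q,0),[np.linalg.norm(q[i]-q[i-1]) for i in range(4)],np.round(q,4))
d=(g.max(2)<60).astype(np.uint8);d[:215]=0;d[245:]=0;d[:,:385]=0;d[:,415:]=0
n,l,st,ce=cv2.connectedComponentsWithStats(d);i=1+np.argmax(st[1:,4]);print("bore dark",ce[i],st[i],ray("top",ce[i],.032),ray("top",ce[i],.024))
for nm,p,z in[("ring",(640,236),.032),("leak cap",(97,283),.061),("leak body",(101,283),.047),("drop",(232,88),.01),("pot",(404,455),.032),("pad",(680,453),.018),("post",(100,155),.0),("griptip",(258,288),.18)]:
    print(nm,cr(*p),np.round(ray("top",cr(*p),z),4))
print("leak gray rows");print(t[231:256,227:254,1])
E
```

```text
plate [[0.5301 0.2621]
 [0.4447 0.2439]
 [0.4914 0.0055]
 [0.5769 0.0237]] [np.float64(0.0872), np.float64(0.243), np.float64(0.0874), np.float64(0.243)]
yaw -1.3772716491984844 origin [0.50980999 0.13868173] port pred [0.52615711 0.05526847]
housing [0.52659664 0.05565109] [np.float64(0.06904469348083116), np.float64(0.06846287962443931), np.float64(0.06917841159092107), np.float64(0.06815202019873334)] [[0.5535 0.0958]
 [0.5675 0.0288]
 [0.4996 0.0156]
 [0.4858 0.0823]]
bore dark [397.64566929 229.2992126 ] [392 224  13  12 127] [0.52571251 0.05716011 0.032     ] [0.52641222 0.0558052  0.024     ]
ring (397.88235294117646, 229.05882352941177) [0.5262 0.0567 0.032 ]
leak cap (238.1764705882353, 242.88235294117646) [0.489  0.3833 0.061 ]
leak body (239.35294117647058, 242.88235294117646) [0.4898 0.3833 0.047 ]
drop (277.88235294117646, 185.52941176470588) [0.6163 0.3113 0.01  ]
pot (328.47058823529414, 293.47058823529414) [0.3898 0.1991 0.032 ]
pad (409.6470588235294, 292.88235294117646) [0.3935 0.0283 0.018 ]
post (239.05882352941177, 205.23529411764707) [0.5734 0.3946 0.    ]
gript
[... 2206 characters left out ...]
 147 194 219 225 225]
 [224 224 222 216 198 186 192 205 216 220 221 221 221 220 214 200 178 148
  116  96 109 149 193 218 224 226 225]
 [225 224 224 223 216 201 188 185 192 199 203 206 204 195 180 157 132 113
  110 125 156 193 217 224 226 226 226]
 [225 225 224 224 223 219 209 197 190 186 187 183 178 164 144 133 128 132
  155 182 203 219 224 225 225 226 226]
 [225 225 225 225 224 223 222 219 214 207 205 200 196 185 171 169 179 187
  201 216 222 224 225 225 226 225 225]
 [225 225 225 225 225 225 225 224 223 223 222 222 221 217 210 211 217 216
  221 224 225 225 225 225 225 225 224]
 [225 225 225 225 225 226 226 225 225 226 224 226 225 224 224 224 223 222
  224 226 225 226 225 225 226 226 223]]
```

Run:
```python
from h import *
def tri(a,b):
    Ps=[]
    for n in("top","side"):
        c=ctrl.camera_info(n);Ps.append(c["mtx"]@np.c_[c["R"],c["t"]])
    X=cv2.triangulatePoints(*Ps,np.float64(a),np.float64(b));X=(X[:3]/X[3]).ravel()
    return np.round(X,3),np.round(proj("top",X)-a,1),np.round(proj("side",X)-b,1)
print("mid near",tri((527,125),(484,304)));print("top near",tri((574,92),(510,218)))
print("mid far",tri((262,120),(415,95)));print("top far",tri((247,90),(427,35)))
print("post L top near",tri((205,180),(350,75)), "post R top", tri((470,245),(293,350)))
print("leak uv",ray("top",(238,242.3),.047),ray("top",(236.2,242.3),.061))
th=1.08;yaw=-1.375;e=np.array([np.cos(yaw),np.sin(yaw)]);port=np.array([.5262,.0560]);o=port-.085*e
print("origin",o)
def F(x,z):return np.r_[o+e*x,z]
for nm,X in[("gripend",F(-.08-.135*np.cos(th),.065+.135*np.sin(th))),("port",F(.085,.032)),("plate end",F(-.117,.01))]:print(nm,proj("top",X),proj("side",X))
for z in(0,.047,.061):print("leak side",proj("side",(.491,.3865,z)))
# reachability
E0=[ctrl.get_state()["qpos"]]
from scipy.spatial.transform import Rotation as Ro
def Q(a):  # tool y along azimuth a
    x=np.array([np.cos(a),np.sin(a),0]);z=np.array([0,0,-1.]);
    q=Ro.from_matrix(np.c_[np.cross(x,z),x,z]).as_quat();return q[[3,0,1,2]]
for a in np.arange(0,180,22.5):
    print(a,*[None if (j:=ctrl.ik(list(p),list(Q(np.radians(a)))))is None else np.round(j,2) for p in[(.491,.3865,.012),(.526,.056,.036)]])
```

```text
mid near (array([ 0.668, -0.094,  0.305]), array([ 0.2, -1.5]), array([-1.4,  0.3]))
top near (array([ 0.667, -0.098,  0.428]), array([-0.4,  2.7]), array([ 2.4, -0.7]))
mid far (array([0.666, 0.309, 0.316]), array([ 0.4, -3.8]), array([-2.4,  0.5]))
top far (array([0.674, 0.318, 0.406]), array([ 0.3, -2.6]), array([-1.5,  0.3]))
post L top near (array([0.576, 0.393, 0.306]), array([ 0.2, -4.1]), array([-2.4,  0.3])) post R top (array([ 0.479, -0.048,  0.175]), array([0.1, 5. ]), array([ 4.7, -0.4]))
leak uv [0.49092566 0.38611356 0.047     ] [0.49011933 0.38729483 0.061     ]
origin [0.50966344 0.13937591]
gripend [284.96750006 244.42320369] [292.22709015 179.31399458]
port [398.2020129  229.07821042] [326.42237213 348.18211421]
plate end [303.20431323 246.43616931] [296.36972249 265.55121579]
leak side [296.21119029 220.69605481]
leak side [296.1145924  202.31885936]
leak side [296.08472302 196.63637977]
0.0 [-0.73  0.74  0.04  1.74 -0.05  0.66 -0.66] [-0.26  0.61  0.16  1.99 -0.17  0.56  0.02]
22.5 [-0.69  0.74 -0.02  1.74  0.03  0.67 -0.34] [-0.21  0.61  0.09  1.99 -0.09  0.55  0.33]
45.0 [-0.65  0.74 -0.09  1.74  0.1   0.67 -0.01] [-0.16  0.6   0.01  1.99 -0.01  0.55  0.64]
67.5 [-0.61  0.74 -0.16  1.74  0.17  0.68  0.31] [-0.1   0.6  -0.08  1.98  0.09  0.56  0.94]
90.0 [-0.57  0.74 -0.23  1.74  0.25  0.69  0.64] [-0.03  0.61 -0.18  1.98  0.19  0.57  1.23]
112.5 [-0.51  0.75 -0.33  1.74  0.35  0.71  0.94] [ 0.03  0.61 -0.28  1.98  0.29  0.58  1.52]
135.0 [-0.46  0.77 -0.42  1.74  0.44  0.73  1.26] [ 0.1   0.62 -0.38  1.98  0.39  0.61  1.82]
157.5 [-0.4   0.78 -0.52  1.73  0.53  0.77  1.57] [ 0.15  0.64 -0.46  1.98  0.47  0.63  2.13]
```

Measurements agree with the given sizes and across both views: the plate is 243 mm long, the grip end reprojects within 1–2 px, and the side view puts the leak within 1 mm. I'll centre the leak with two squeezes at right angles, then lift it.

```bash
cat >> h.py <<'E'
from scipy.spatial.transform import Rotation as Ro
def Q(a):
    a=np.radians(a);y=np.array([np.cos(a),np.sin(a),0]);z=np.array([0,0,-1.])
    q=Ro.from_matrix(np.c_[np.cross(y,z),y,z]).as_quat();return list(q[[3,0,1,2]])
yaw=-1.375;e=np.array([np.cos(yaw),np.sin(yaw)]);port=np.array([.5262,.0560]);o=port-.085*e
def F(x,z):return list(np.r_[o+e*x,z])
def S(m):
    s=ctrl.get_state();print(m,"t%.2f"%s["time"],np.round(s["tcp_pos"],4),"w%.4f"%s["width"],np.round(s["gripper_force"],1),np.round(s["contact_force"],1),flush=True);return s
A0=15.
E
python3 - <<'E'
from h import *
x,y=.491,.3862
ctrl.movep([x,y,.12],Q(A0+90));S("above")
ctrl.movel([x,y,.014],max_speed=.12);S("down")
ctrl.close_gripper(20);S("sq1");ctrl.ungrasp()
ctrl.movel([x,y,.09]);ctrl.movep([x,y,.09],Q(A0));ctrl.movel([x,y,.014]);S("down2")
ctrl.close_gripper(40);S("grasp")
ctrl.movel([x,y,.05]);S("lift")
cv2.imwrite("pics/side1.png",ctrl.grab_frame("side"));cv2.imwrite("pics/top1.png",ctrl.grab_frame("top"))
E
```

```text
above t1.44 [0.4901 0.3877 0.1204] w0.0854 0.0 [-0.7 -0.   0. ]
down t2.48 [0.4913 0.3867 0.0147] w0.0857 0.0 [-0.4  1.4  0.1]
sq1 t2.97 [0.4913 0.3865 0.0146] w0.0377 20.0 [0.  0.2 5.8]
down2 t5.95 [0.4914 0.3863 0.0144] w0.0852 0.0 [-0.8 -0.5  0.6]
grasp t6.46 [0.4912 0.3864 0.015 ] w0.0374 39.8 [-0.9 -1.7  5.3]
lift t6.85 [0.4911 0.3863 0.0501] w0.0370 40.6 [-0.3 -0.3 -3.3]
```

View pics/side1.png

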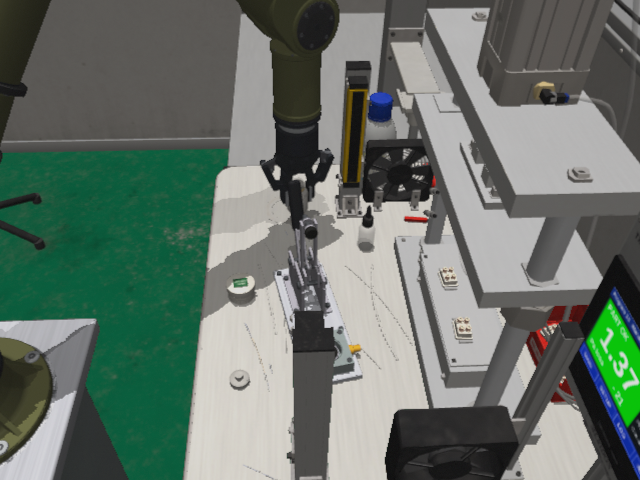

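The side view shows the gripper at (297,165) holding the leak, mostly hidden behind the handle, with the bystanders untouched. The measured load of −3.3 N matches the leak's weight. Next I'll carry it to the port and lower it while watching the force.

Run:
```python
from h import *
x,y=.491,.3862
ctrl.movel([x,y,.255],max_speed=.25)
ctrl.movel(F(.085,.255),max_speed=.25);S("over")
ctrl.movel(F(.085,.056),max_speed=.15);ctrl.pause(.2);S("mouth")
for z in(.051,.047,.044,.042,.040,.039):
    ctrl.movel(F(.085,z),max_speed=.04);ctrl.pause(.1);s=S(z)
    if s["contact_force"][2]>10 or np.hypot(*s["contact_force"][:2])>12:break
cv2.imwrite("pics/side2.png",ctrl.grab_frame("side")[200:420,220:420].repeat(3,0).repeat(3,1)[:600])
```

```text
over t9.39 [0.526  0.0574 0.2549] w0.0373 40.6 [-1.   0.1 -3.9]
mouth t11.07 [0.5265 0.056  0.0566] w0.0376 40.6 [-0.1 -0.  -3.3]
0.051 t11.44 [0.5261 0.056  0.0509] w0.0373 40.6 [-0.5  0.1 -3.1]
0.047 t11.79 [0.5262 0.056  0.0469] w0.0376 40.6 [ 0.1  0.5 -2.9]
0.044 t12.14 [0.5262 0.056  0.044 ] w0.0374 40.6 [ 0.  -0.4 -3. ]
0.042 t12.49 [0.5262 0.056  0.042 ] w0.0378 40.6 [-0.2  0.8 -2.5]
0.04 t12.84 [0.5262 0.056  0.04  ] w0.0370 40.6 [-0.2  0.5 -4.2]
0.039 t13.19 [0.5263 0.056  0.0391] w0.0372 40.7 [ 0.2  0.4 -1.4]
```

View pics/side2.png

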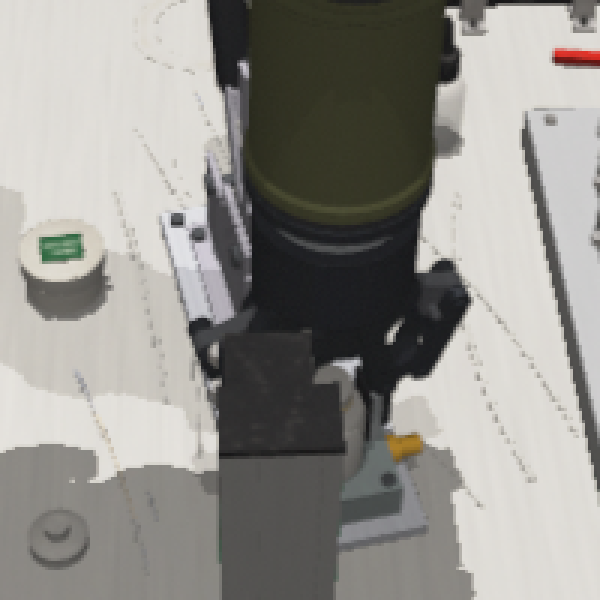

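The side view shows the leak in the bore (crop ≈(345,420)), upright in the gripper. It has gone below the mouth with no side force. I'll lower it the last bit, release and back away.

Run:
```python
from h import *
for z in(.0383,.0376):
    ctrl.movel(F(.085,z),max_speed=.04);ctrl.pause(.1);s=S(z)
    if s["contact_force"][2]>1:break
ctrl.ungrasp();ctrl.pause(.1);S("open")
ctrl.movel(F(.085,.14),max_speed=.15)
ctrl.movel(F(.085,.27),max_speed=.25)
ctrl.movel(list(np.array(F(-.10,.27))),max_speed=.25);S("away")
ctrl.close_gripper(20)
t=ctrl.grab_frame("top");s=ctrl.grab_frame("side")
cv2.imwrite("pics/t3.png",t)
a=cv2.resize(t[190:270,340:440],(500,400));b=cv2.resize(s[300:400,260:360],(400,400))
cv2.imwrite("pics/c3.png",a if 0 else np.hstack([a[:,:400],b]))
S("closed")
```

```text
0.0383 t13.59 [0.5263 0.056  0.0385] w0.0376 41.1 [ 0.1 -0.6  2.1]
open t14.22 [0.5262 0.056  0.0383] w0.0856 0.0 [-0.3 -1.  -0.1]
away t16.61 [0.4905 0.2356 0.2694] w0.0854 0.0 [0.1 0.2 0.4]
closed t17.48 [0.4902 0.2375 0.27  ] w0.0001 0.0 [ 0.6 -0.1  0.7]
```

View pics/c3.png

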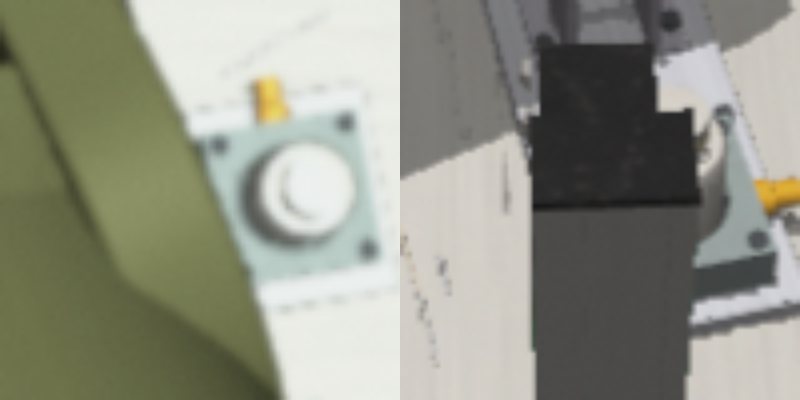

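The leak stands upright and centred in the bore: the top crop shows its cap at (315,185) on the housing, and the side view agrees. Next is the handle push along its arc.

Run:
```python
from h import *
def T(c,g=0.):
    t=1.08-c;r=.112;n=.007+g
    return F(-.08-r*np.cos(t)+n*np.sin(t)+.011,.065+r*np.sin(t)+n*np.cos(t))
ctrl.movel(F(-.10,.18),max_speed=.2);S("start")
for c in np.r_[np.arange(0,.81,.1),.86,.92,.98,1.02,1.05,1.07]:
    ctrl.movel(T(c),max_speed=.08);s=S("%.2f"%c)
    if np.linalg.norm(s["contact_force"])>25:print("stop");break
ctrl.pause(.3);S("end")
```

```text
start t18.07 [0.4906 0.2376 0.1806] w0.0001 0.0 [ 0.2 -0.2 -0.2]
0.00 t18.48 [0.4868 0.2535 0.167 ] w0.0001 0.0 [ 0.2 -0.6 -0.2]
0.10 t18.77 [0.4849 0.2632 0.1617] w0.0001 0.0 [ 0.1 -0.2  0.2]
0.20 t19.06 [0.483  0.2725 0.1553] w-0.0003 0.0 [ 0.6  0.5 -0.7]
0.30 t19.35 [0.4812 0.281  0.1482] w0.0001 0.0 [-0.6  0.  -0.7]
0.40 t19.64 [0.4797 0.2886 0.1404] w-0.0001 0.0 [-0.1  0.3 -0.3]
0.50 t19.93 [0.4783 0.2956 0.1317] w-0.0001 0.0 [-0.1 -0.3  0.4]
0.60 t20.23 [0.477  0.3016 0.1223] w0.0000 0.0 [ 0.3 -0.1  1.6]
0.70 t20.52 [0.476  0.3067 0.1124] w-0.0002 0.0 [ 0.2  0.8 -0.9]
0.80 t20.81 [0.4752 0.3108 0.102 ] w0.0003 0.0 [-0.1  0.5 -0.3]
0.86 t21.06 [0.4753 0.3129 0.096 ] w0.0003 0.3 [0.5 0.8 0.8]
0.92 t21.31 [0.4749 0.3146 0.0897] w-0.0000 0.5 [-0.2  0.7  0.3]
0.98 t21.56 [0.4745 0.3155 0.083 ] w0.0000 0.0 [0.7 0.3 0.4]
1.02 t21.81 [0.4744 0.3162 0.0784] w-0.0000 0.0 [ 0.  -0.1  0.8]
1.05 t22.06 [0.4744 0.3166 0.0751] w0.0002 0.0 [ 0.1 -0.2  1. ]
1.07 t22.31 [0.4744 0.3168 0.073 ] w-0.0001 0.0 [ 0.  -0.1 -0.5]
end t22.61 [0.4745 0.3169 0.0732] w0.0002 0.0 [ 0.1 -0.5 -0.5]
```

Run:
```python
from h import *
s=ctrl.grab_frame("side");t=ctrl.grab_frame("top")
a=cv2.resize(s[130:400,220:400],(400,600));b=cv2.resize(t[180:300,220:420],(400,240))
cv2.imwrite("pics/c4.png",np.hstack([a,np.vstack([b,np.zeros((360,400,3),np.uint8)])]))
```

```text
(no output)
```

View pics/c4.png

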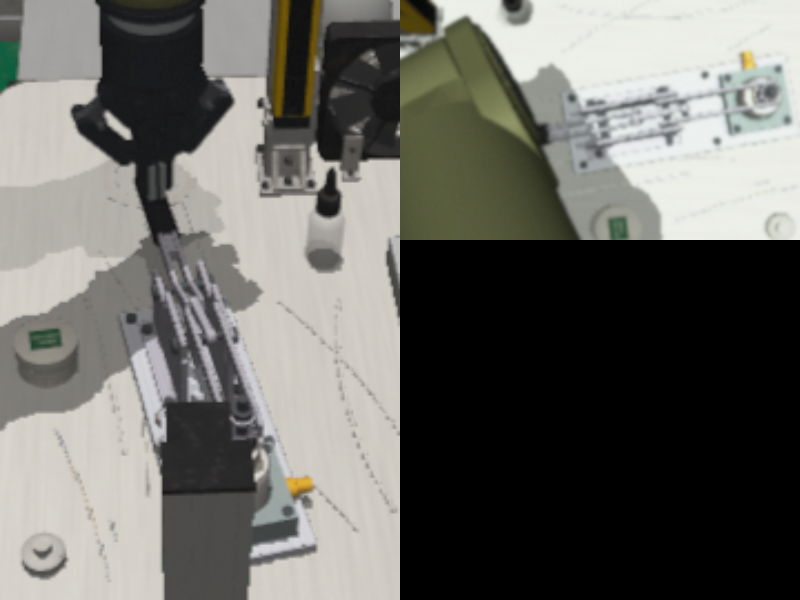

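The arm lies over the leak's cap (top inset (762,92)) and the handle looks level under the fingers. I'll feel for the stop gently, back off, and check that it stays down.

Run:
```python
from h import *
p=np.array(F(-.181,.072))
for z in(.0715,.070,.069):
    ctrl.movel([p[0],p[1],z],max_speed=.03);s=S(z)
    if s["contact_force"][2]>8:break
ctrl.movel([p[0],p[1],.24],max_speed=.15)
ctrl.movel([.40,.46,.24],max_speed=.2);ctrl.pause(.5);S("away")
s=ctrl.grab_frame("side");t=ctrl.grab_frame("top")
a=cv2.resize(s[130:400,220:400],(400,600));b=cv2.resize(t[180:300,220:420],(400,240))
m=(t.max(2)<60);m[:225]=0;m[265:]=0;m[:,:250]=0;m[:,305:]=0
v,u=np.nonzero(m);print("black grip u range",u.min(),u.max(),v.min(),v.max())
print("pred grip shut 50..135",proj("top",F(-.13,.072)),proj("top",F(-.215,.072)),"side end",proj("side",F(-.215,.072)),proj("side",F(-.13,.072)))
h=1.08-.82;print("if sprung back: top",proj("top",F(-.08-.135*np.cos(h),.065+.135*np.sin(h))),"side",proj("side",F(-.08-.135*np.cos(h),.065+.135*np.sin(h))))
cv2.imwrite("pics/c5.png",np.hstack([a,np.vstack([b,np.zeros((360,400,3),np.uint8)])]))
```

```text
0.0715 t22.96 [0.4747 0.317  0.072 ] w0.0004 2.6 [-0.8 -1.1  5.7]
0.07 t23.21 [0.4748 0.3171 0.0718] w-0.0001 8.8 [-3.6 -2.1 18.1]
away t25.95 [0.4001 0.4599 0.24  ] w0.0001 0.0 [ 0.5 -0.   0.2]
black grip u range 256 292 243 256
pred grip shut 50..135 [295.75392923 246.11375986] [253.54598383 253.57555371] side end [284.11311928 204.76223079] [294.53256429 235.47698577]
if sprung back: top [253.87635447 252.70942463] side [284.36851608 194.53000906]
```

View pics/c5.png

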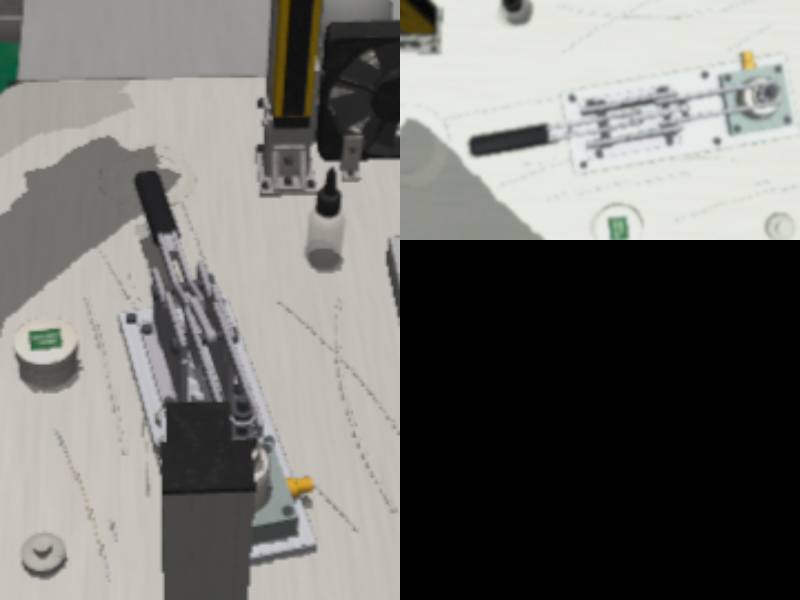

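With the robot clear, the grip's outer end is at side-view pixel (287,207). That matches the shut prediction (284,205) and not the sprung-back one (v≈194). The fingers also met a hard stop at z = 72 mm, which is level. The arm is on the cap and the bystanders haven't moved.

```bash
python3 -c "
from station import ctrl
print(ctrl.close_job())"
```

```text
the job is handed in; nothing more can be done
None
```

The job is handed in at about 26 s of the 53 s allowed: the master leak stands upright in the port, the clamp handle is down at its stop and stayed there with the robot clear, and the bystanders look unmoved; how far the seat is pressed was not measured directly.

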